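# Bring the yellow-band carton to the front of its shelf lane

## Robot

A 6-joint arm with a two-finger parallel gripper is mounted at the origin on the work surface. World frame = base frame: x ahead of the robot, y to its left, z up, the work surface at z = 0. Lengths are in m, angles in rad, forces in N, time in s.
With the tool pointing down it reaches from about 0.35 to 0.85 m from the base axis. Payload 8.1 kg.
Tool frame: the origin (TCP) lies at the very end of the fingers, on their centre line; the grasp point (between the pads) lies 19 mm behind it (robot.pinch_z is the distance from the TCP to the grasp point, in m); x points along the fingers, z is the direction in which the jaws open and shut, and the axes are right-handed (so a half turn about x gives the same grasp; the last joint's range is limited). The gripper opens to 93 mm and grips with 3 to 60 N. Pads are 15 mm wide; open, the fingers measure 128 mm over their backs; the gripper's body (75 mm by 188 mm) begins 65 mm behind the grasp point.
Start: joints at [-1.217, 0.13, 1.488, -0, 1.523, -0.085], TCP at [0.255, -0.543, 0.219] pointing down, gripper open.
Joint ranges: [-2.96, 2.96], [-0.89, 2.26], [0.02, 2.5], [-1.34, 4.48], [0, 2.73], [-2.66, 2.66]. Speed limits (rad/s): [2.39, 2.39, 2.79, 3.14, 3.14, 3.14].

## Interface

Orientations are given as a rotation vector (axis times angle).
In Python, from plant import robot, optics, ticket gives the robot as it stands.
- The arm moves only by the tool jog_arm, never from a script. Its argument "targets" is a list of rows, each a list of 7 numbers: the shift along the tool's x, y, z in cm, then the turn, a rotation vector about the tool's x, y, z in degrees, then the closure, from 0 (fully open) to 1 (shut). In form: [[dx, dy, dz, ax, ay, az, grip], ...]. A call has 1 to 5 rows; each row is the pose to reach, as a shift and turn from the pose measured when the call began, along the tool's axes at that moment; what a row does not reach only later rows make up. A row lasts 1/8 s, in which the tool goes at most 62.5 mm and 10.7 degrees, less where a joint would pass 70% of its speed; a pose out of reach is approached as far as the arm can. A call with a gripper value outside its range is refused whole. The fingers move at their own pace and stop on an object; "squeeze" is the grip in N (left out, the last holds). Time passes only in rows, so rows that repeat a pose let the fingers close. It gives the time, the measured TCP pose, the force and the opening at its end, in the units of the state.
- robot.read_state(): the state, without advancing time (a new reading comes with each control period).
- optics.read_camera(name): name is "side" or "top" or "wrist"; returns a dict with "frame" (480x640x3 uint8, red, green, blue), "vertical_fov" (degrees; the focal length in pixels is half the picture's height over the tangent of half this angle, whatever the lens; pixels are square), "cx", "cy" (the principal point, pixels), "R" (3x3) and "t" (3): a world point X has camera coordinates R X + t. Camera axes: x right, y down, z forward; pixel columns grow to the right and rows downward; lengths in m; the calibration is good to about 2 mm. A picture is of the moment at which its call begins. There is no depth.
- ticket.close_job(): hands the job in, once; it reports no verdict.
The state is a dict: "t": time; "q": joint angles; "dq": joint speeds; "joint_torque": joint torques, N m; "tool_pos": TCP position; "orientation": TCP orientation; "force": force on the tool from outside, world axes, zero at the start; "wrist_torque": the same for the moment, N m; "opening": finger opening in m.
Only numpy, scipy, OpenCV 4.12 (cv2) and the standard library are available. Lean on these libraries where they do the work, as an engineer would, in place of code of your own. Each camera call takes 0.05 s, during which the arm holds its last target.

## Task

Front the stock in the three-lane shelf tray: press down on top of the carton with the yellow band and draw it along its lane towards you until it is fully home against the white front lip. Slide it, do not lift it out of its lane, and leave the two neighbouring cartons where they are at the back. Let go and move clear when done.

Things in the scene. Friction and masses are not known exactly. Their poses are not given: they have to be found in the camera images.
- carton_yellow: flat rigid black carton, white label and yellow band on top, 110 (x, along lane) x 78 x 24 (z) mm, 105 to 210 g; origin at the centre of its underside, top 24 mm above it, z up. The one to draw forward: it starts at the back of any of the three lanes, 3 to 13 mm from the back wall, 3 mm of play each side. Slick below (friction about 0.3): pressed with about 5 to 15 N, rubber fingertips drag it.
- carton_green: flat rigid black carton, white label and green band on top, 110 (x, along lane) x 78 x 24 (z) mm, 150 g; origin at the centre of its underside, top 24 mm above it, z up. A neighbour at the back of another lane, to be left alone (within 15 mm).
- carton_red: flat rigid black carton, white label and red band on top, 110 (x, along lane) x 78 x 24 (z) mm, 150 g; origin at the centre of its underside, top 24 mm above it, z up. A neighbour at the back of another lane, to be left alone (within 15 mm).
- tray: fixed wooden tray, 240 (x) x 276 mm; origin centre of underside, x along lanes to the back, z up. Floor 4 mm up (carton tops 28 mm up). 3 lanes 84 mm wide at y -90, 0, 90 mm, brown walls 6 mm thick, 20 high. White front lip 20 high, inner face x = -112 mm (carton against it: origin x = -57 mm); back wall 32 high, inner face x = 112 mm. Jars 72 and bottles 150 mm tall stand beside and behind it.
Not all that is in view belongs to the job. Leave any blue look-alike of the carton_yellow alone.

How it is judged:
At the end, for the whole second after the job is handed in: The yellow-band carton lies flat and still on the floor of its own lane (moved less than 124 mm, less than 6 mm off the floor, tilt under 0.12 rad, within 0.17 rad of the lane's direction), its front face within 15 mm of the front lip (x of carton_yellow in the frame of tray below -0.042 m and z of carton_yellow in the frame of tray below 0.01 m and distance of carton_yellow from where it was at the start of the episode below 0.124 m and angle between carton_yellow's own z axis and vertical below 0.12 rad and angle between the x axis of carton_yellow and the x axis of tray, either way round below 0.17 rad and linear speed of carton_yellow below 0.02 m/s); the robot touches nothing.
It fails at once if the yellow-band carton is lifted out of its lane (origin more than 30 mm above the tray's) (z of carton_yellow in the frame of tray above 0.03 m).
It fails at once if the green-band carton is moved more than 15 mm (distance of carton_green from where it was at the start of the episode above 0.015 m).
It fails at once if the red-band carton is moved more than 15 mm (distance of carton_red from where it was at the start of the episode above 0.015 m).
It also fails if it takes over 29 s, if anything falls off the work surface, if the arm or the gripper's body presses on something with over 40 N, if the wrist force passes 120 N, or if a joint passes its speed limit or range.

## Working session

There is one attempt and no reset: what is moved stays moved. The work goes in short steps, Python scripts to look and compute and a tool call to move; the robot and the scene stay as the last step left them, time stands still between calls to the robot, and variables do not carry over. Pictures are saved under pics/ and viewed, and the job is handed in when it is done.

Besides the shell and the picture viewer there is one more tool, called after ">>>" as a command line: name --pt "numbers of a row" for each row, then --argument value for the rest. jog_arm: Moves the arm, as the interface text tells. Its arguments: {"type":"object","properties":{"targets":{"type":"array"},"squeeze":{"type":"number"}},"required":["targets"]}

```bash
ls; mkdir -p pics; cat > h.py <<'E'
import numpy as np, cv2
from plant import robot, optics, ticket
from scipy.spatial.transform import Rotation as Ro
def cam(n):
    return optics.read_camera(n)
def K(c):
    f=240/np.tan(np.radians(c["vertical_fov"]/2)); return f
def back(c,u,v,z):
    f=K(c);R=np.array(c["R"]);t=np.array(c["t"])
    d=R.T@np.array([(u-c["cx"])/f,(v-c["cy"])/f,1]);o=-R.T@t
    return o+d*(z-o[2])/d[2]
def proj(c,X):
    p=np.array(c["R"])@np.array(X)+np.array(c["t"]);f=K(c)
    return f*p[0]/p[2]+c["cx"],f*p[1]/p[2]+c["cy"]
def save(c,n): cv2.imwrite("pics/"+n,c["frame"][:,:,::-1])
E
python3 - <<'E'
from h import *
import pickle
for n in("top","side"):
    c=cam(n);save(c,n+"0.png");pickle.dump(c,open(n+"0.pkl","wb"))
    print({k:v for k,v in c.items() if k!="frame"})
s=robot.read_state();print(s);print(Ro.from_rotvec(s["orientation"]).as_matrix().round(3))
E
```

```text
pics
{'vertical_fov': 48.81029455867354, 'cx': 313.4465194212501, 'cy': 242.39649370707153, 'R': array([[-1.51696115e-03, -9.99998845e-01,  9.56881181e-05],
       [-9.92765240e-01,  1.49449950e-03, -1.20062255e-01],
       [ 1.20061973e-01, -2.77125614e-04, -9.92766360e-01]]), 't': array([0.00433107, 0.48941097, 0.8433271 ])}
{'vertical_fov': 47.33303622202254, 'cx': 318.2479642544266, 'cy': 237.03911111234086, 'R': array([[-0.96356983, -0.26678981,  0.01887792],
       [-0.15496089,  0.499358  , -0.85242519],
       [ 0.21799151, -0.82429654, -0.52250829]]), 't': array([0.46891778, 0.12265453, 0.87691846])}
{'t': 0.1, 'q': array([-1.21740584e+00,  1.31088166e-01,  1.48915735e+00, -3.31700795e-05,
        1.52301429e+00, -8.53863747e-02]), 'dq': array([ 6.89307606e-04, -3.56020666e-03, -2.77241876e-03,  6.25888124e-05,
       -6.82161422e-04, -7.79689206e-05]), 'joint_torque': array([ 7.48457023e-04, -5.61340392e+01, -4.93097377e+01,  7.71761360e-02,
        2.90386862e-02, -4.98880161e-05]), 'tool_pos': array([ 0.25473687, -0.54267057,  0.217698  ]), 'orientation': array([ 0.88119755,  1.38677649, -0.8795814 ]), 'force': array([ 0.02363946,  0.07353113, -0.30054541]), 'wrist_torque': array([0.01145302, 0.02658736, 0.00287909]), 'opening': 0.09290586243629859}
[[-0.001  0.905  0.425]
 [ 0.002  0.425 -0.905]
 [-1.     0.    -0.002]]
```

View pics/top0.png

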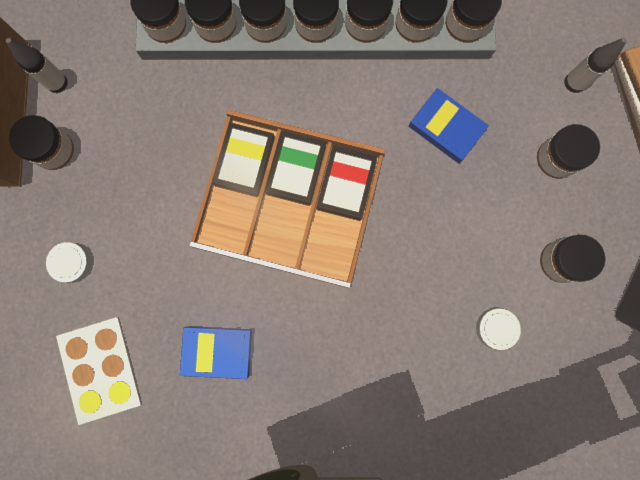

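View pics/side0.png

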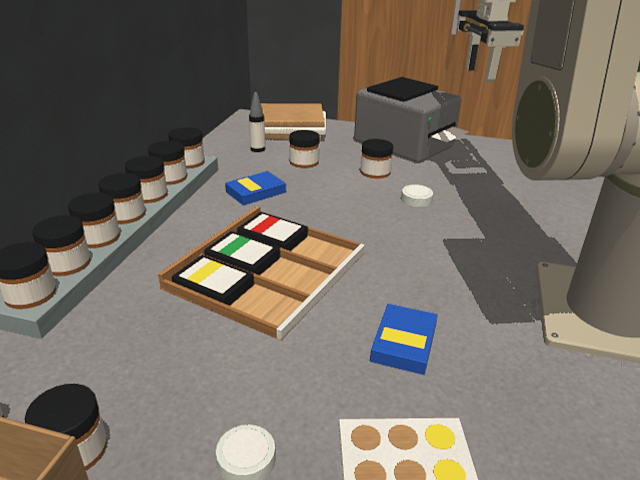

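Candidates for the yellow carton in the top view are the black carton in the left lane (244,157), a blue look-alike at (449,123) and a second blue look-alike at (216,352). The yellow discs on the sheet (120,392) could also confuse. The black carton in the tray matches the description. I'll check it in a close crop.

```bash
python3 - <<'E'
import pickle,cv2
c=pickle.load(open("top0.pkl","rb"))
im=c["frame"][100:300,180:400,::-1]
cv2.imwrite("pics/crop1.png",cv2.resize(im,None,fx=3,fy=3,interpolation=cv2.INTER_CUBIC))
E
```

```text
(no output)
```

View pics/crop1.png

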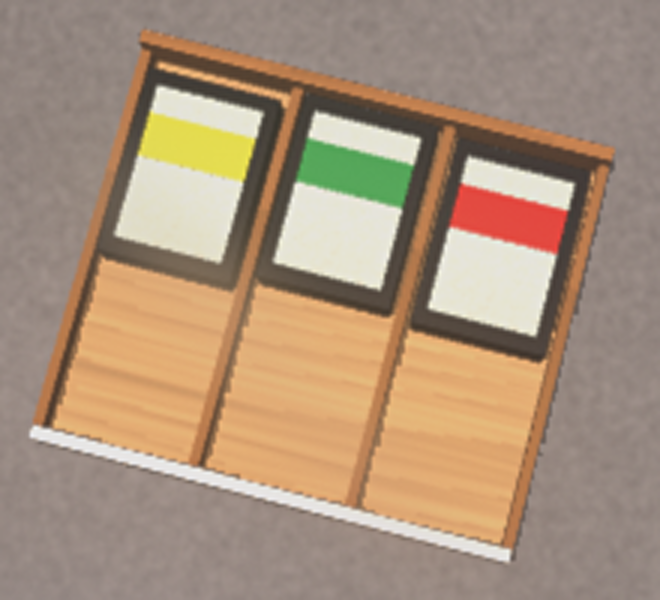

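```bash
cat > m.py <<'E'
from h import *
import pickle
from scipy.optimize import least_squares
c=pickle.load(open("top0.pkl","rb"))
px=lambda a:(180+(a[0]+.5)/3-.5,100+(a[1]+.5)/3-.5)
# tray corners: lip front-left/right outer bottom of white (z .02), back wall outer (z .032)
P=[((30,428),(-.12,.138,.02)),((510,560),(-.12,-.138,.02)),((143,30),(.12,.138,.032)),((614,152),(.12,-.138,.032))]
def tw(p,X):
    a=p[2];return np.array([p[0]+np.cos(a)*X[0]-np.sin(a)*X[1],p[1]+np.sin(a)*X[0]+np.cos(a)*X[1],X[2]])
W=[back(c,*px(a),X[2]) for a,X in P]
r=least_squares(lambda p:np.concatenate([(tw(p,X)-w)[:2] for (a,X),w in zip(P,W)]),[.6,0.1,-.2])
p=r.x;print("tray",p,np.degrees(p[2]),(r.fun*1000).round(1))
for n,q in {"ylabel":[(155,85),(268,112),(222,265),(115,237)],"ycarton":[(155,72),(283,100),(236,285),(100,254)],
 "g":[(312,97),(441,130),(392,312),(260,280)],"r":[(463,142),(590,172),(545,355),(412,325)]}.items():
    L=np.array([back(c,*px(a),.028) for a in q]);d=L[:,:2]-p[:2]
    a=p[2];T=np.c_[d@[np.cos(a),np.sin(a)],d@[-np.sin(a),np.cos(a)]]
    print(n,L.mean(0).round(4),"intray",T.mean(0).round(4),(T*1000).round(0).tolist())
E
python3 m.py
```

```text
tray [ 0.5673344   0.04688198 -0.26364989] -15.106025851055385 [-3.5  1.3 -1.9  1.   3.  -0.5  2.4 -1.8]
ylabel [0.6335 0.1221 0.028 ] intray [0.0443 0.0898] [[89.0, 123.0], [90.0, 57.0], [-1.0, 58.0], [-1.0, 120.0]]
ycarton [0.6319 0.1201 0.028 ] intray [0.0432 0.0875] [[96.0, 125.0], [99.0, 51.0], [-10.0, 48.0], [-13.0, 126.0]]
g [0.6162 0.0314 0.028 ] intray [ 0.0512 -0.0022] [[105.0, 36.0], [106.0, -40.0], [-2.0, -40.0], [-4.0, 36.0]]
r [ 0.591  -0.0531  0.028 ] intray [ 0.0489 -0.0904] [[102.0, -54.0], [104.0, -127.0], [-4.0, -128.0], [-6.0, -53.0]]
```

Only the black carton in the left lane fits: its origin sits at tray x≈+44 mm, y≈+90 mm, size and lane agree, and it needs about 100 mm of travel. I'm moving over it with the fingers closed.

>>> jog_arm --pt "0 4.5 -3.2 -5 0 0 1" --pt "0 9 -6.4 -10 0 0 1" --pt "0 13.5 -9.5 -15 0 0 1" --pt "0 18 -12.7 -20 0 0 1" --pt "0 22.5 -15.9 -25 0 0 1" --squeeze 20

```text
t: 0.72
tool_pos: [0.3913, -0.3014, 0.2176]
orientation: [0.544, 1.503, -0.541]
force: [0.1, -0.3, 0.0]
opening: 0.0477
```

```bash
cat > d.py <<'E'
from h import *
import sys
# target x y z [world], yaw of tool z in deg
x,y,z,w=map(float,sys.argv[1:5])
s=robot.read_state();R=Ro.from_rotvec(s["orientation"])
w=np.radians(w);zt=np.array([np.cos(w),np.sin(w),0]);xt=np.array([0,0,-1.]);T=Ro.from_matrix(np.c_[xt,np.cross(zt,xt),zt])
print("t",round(s["t"],2),"pos",s["tool_pos"].round(4),"F",s["force"].round(1),"open",round(s["opening"],4))
print("shift cm",(100*R.inv().apply(np.array([x,y,z])-s["tool_pos"])).round(2),"turn",np.degrees((R.inv()*T).as_rotvec()).round(1))
print("q",s["q"].round(2))
E
python3 d.py .632 .121 .1 -15.1
```

```text
t 0.72 pos [ 0.3913 -0.3014  0.2176] F [ 0.1 -0.3  0. ] open 0.0477
shift cm [11.82 47.86 -8.45] turn [-24.6  -0.1  -0.1]
q [-0.76 -0.16  1.78  0.    1.53 -0.07]
```

>>> jog_arm --pt "0 5.5 -1 -4 0 0 1" --pt "0 11 -1.9 -8 0 0 1" --pt "0 16.5 -2.9 -12 0 0 1" --pt "0 22 -3.9 -16 0 0 1" --pt "0 27.5 -4.9 -20 0 0 1"

```text
t: 1.35
tool_pos: [0.5297, -0.0567, 0.2177]
orientation: [0.269, 1.556, -0.267]
force: [-0.1, -0.8, 0.8]
opening: 0.0013
```

```bash
python3 d.py .632 .121 .1 -15.1
```

```text
t 1.35 pos [ 0.5297 -0.0567  0.2177] F [-0.1 -0.8  0.8] open 0.0013
shift cm [11.79 20.16  3.7 ] turn [-4.5 -0.1 -0.1]
q [-0.2  -0.05  1.68  0.    1.52  0.14]
```

>>> jog_arm --pt "1 5 0.9 -1.5 0 0 1" --pt "3 10 1.8 -3 0 0 1" --pt "6 15 2.8 -4.5 0 0 1" --pt "9 20.2 3.7 -4.5 0 0 1" --pt "11.8 20.2 3.7 -4.5 0 0 1"

```text
t: 1.98
tool_pos: [0.6323, 0.1249, 0.0975]
orientation: [0.205, 1.564, -0.202]
force: [-0.2, -0.2, -0.6]
opening: 0.0003
```

```bash
python3 d.py .632 .121 .04 -15.1; python3 - <<'E'
from h import *
c=cam("top");save(c,"top1.png");c2=cam("side");save(c2,"side1.png")
a=c["frame"][80:320,140:460];b=c2["frame"][120:360,110:430]
im=np.vstack([a,b]);cv2.imwrite("pics/c2.png",cv2.resize(np.hstack([a,b]),None,fx=1.25,fy=1.25)[:,:,::-1])
E
```

```text
t 1.98 pos [0.6323 0.1249 0.0975] F [-0.2 -0.2 -0.6] open 0.0003
shift cm [ 5.75 -0.4   0.09] turn [ 0.2 -0.2 -0.1]
q [0.11 0.33 1.48 0.   1.33 0.37]
```

View pics/c2.png

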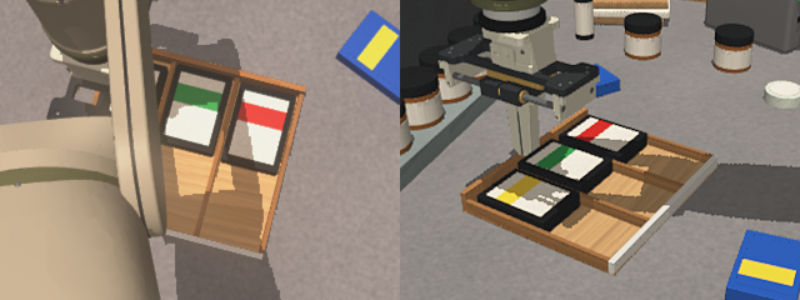

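```bash
python3 - <<'E'
from h import *
import pickle
c=pickle.load(open("top0.pkl","rb"));c2=pickle.load(open("side0.pkl","rb"))
for z in(0,.03,.05):print(z,back(c,250,57,z))
for u,v in((210,20),(265,22)):
  print([back(c,u,v,z).round(3) for z in (.072,.1)])
for X in((.6323,.1249,.0975),(.6323,.1225,.028)):
  u,v=proj(c2,X);print(u,v,"crop2",400+(u-110)*1.25,(v-120)*1.25)
E
```

```text
0 [0.82588795 0.11612356 0.        ]
0.03 [0.8111133  0.11236379 0.03      ]
0.05 [0.80126354 0.10985727 0.05      ]
[array([0.855, 0.174, 0.072]), array([0.839, 0.168, 0.1  ])]
[array([0.851, 0.083, 0.072]), array([0.835, 0.08 , 0.1  ])]
208.94473452376363 239.53976050730955 crop2 523.6809181547045 149.42470063413694
213.19061213835718 274.7842351443116 crop2 528.9882651729465 193.4802939303895
```

The tip projects onto the yellow carton's label at (529,193) in the crop, and the body clears the jars. Now I'll descend.

>>> jog_arm --pt "2.5 -0.4 0.1 0 0 0 1" --pt "4.5 -0.4 0.1 0 0 0 1" --pt "5.8 -0.4 0.1 0 0 0 1" --pt "6.3 -0.4 0.1 0 0 0 1" --pt "6.4 -0.4 0.1 0 0 0 1"

```text
t: 2.7
tool_pos: [0.6284, 0.1179, 0.031]
orientation: [0.205, 1.57, -0.206]
force: [0.4, 0.2, -0.3]
opening: 0.0005
```

>>> jog_arm --pt "0.2 0 0 0 0 0 1" --pt "0.4 0 0 0 0 0 1" --pt "0.4 0 0 0 0 0 1"

```text
t: 3.08
tool_pos: [0.6293, 0.118, 0.0284]
orientation: [0.206, 1.568, -0.205]
force: [-1.3, -1.4, 5.4]
opening: 0.0003
```

>>> jog_arm --pt "0.25 0 0 0 0 0 1" --pt "0.25 0 -0.3 0 0 0 1" --pt "0.25 0 -0.7 0 0 0 1" --pt "0.25 0 -1.2 0 0 0 1" --pt "0.25 0 -1.7 0 0 0 1"

```text
t: 3.7
tool_pos: [0.6152, 0.1226, 0.0283]
orientation: [0.206, 1.563, -0.205]
force: [2.6, -0.7, 5.9]
opening: 0.0001
```

```bash
python3 d.py .5308 .145 .028 -15.1; python3 - <<'E'
from h import *
c2=cam("side");save(c2,"side2.png")
cv2.imwrite("pics/c3.png",cv2.resize(c2["frame"][180:350,140:380],None,fx=3,fy=3)[:,:,::-1])
E
```

```text
t 3.7 pos [0.6152 0.1226 0.0283] F [ 2.6 -0.7  5.9] open 0.0001
shift cm [ 0.05 -0.01 -8.73] turn [ 0.1 -0.1 -0. ]
q [0.11 0.37 1.57 0.   1.2  0.38]
```

View pics/c3.png

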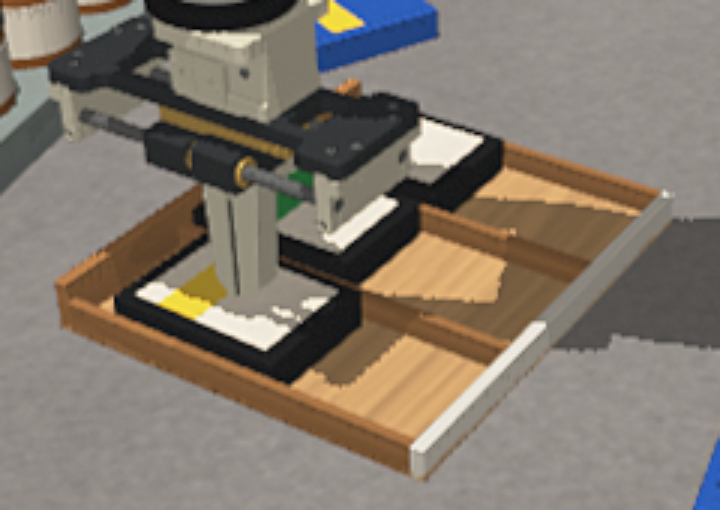

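The carton is following the fingers: a gap has opened behind it at (110,300). I'll press a little harder and keep drawing.

>>> jog_arm --pt "0.35 0 -0.4 0 0 0 1" --pt "0.35 0 -1.0 0 0 0 1" --pt "0.35 0 -1.6 0 0 0 1" --pt "0.35 0 -2.2 0 0 0 1" --pt "0.35 0 -2.8 0 0 0 1"

```text
t: 4.38
tool_pos: [0.5912, 0.1299, 0.0283]
orientation: [0.207, 1.556, -0.204]
force: [3.8, -2.2, 9.6]
opening: 0.0006
```

>>> jog_arm --pt "0.4 0 -0.6 0 0 0 1" --pt "0.4 0 -1.2 0 0 0 1" --pt "0.4 0 -1.8 0 0 0 1" --pt "0.4 0 -2.4 0 0 0 1" --pt "0.4 0 -3.0 0 0 0 1"

```text
t: 5.0
tool_pos: [0.5668, 0.1375, 0.0283]
orientation: [0.208, 1.547, -0.202]
force: [4.3, -3.2, 12.7]
opening: 0.0006
```

```bash
python3 d.py .5308 .145 .028 -15.1; python3 - <<'E'
from h import *
c2=cam("side");save(c2,"side3.png")
cv2.imwrite("pics/c4.png",cv2.resize(c2["frame"][180:350,140:380],None,fx=3,fy=3)[:,:,::-1])
E
```

```text
t 5.0 pos [0.5668 0.1375 0.0283] F [ 4.3 -3.2 12.7] open 0.0006
shift cm [-0.02 -0.21 -3.67] turn [ 0.1  0.8 -0.3]
q [ 0.15  0.24  1.72 -0.    1.16  0.41]
```

View pics/c4.png

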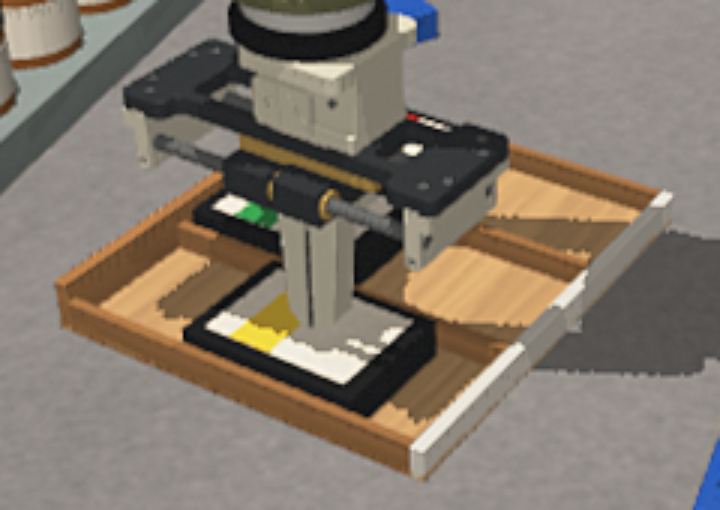

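>>> jog_arm --pt "0.3 -0.05 -0.6 0 0 0 1" --pt "0.3 -0.1 -1.2 0 0 0 1" --pt "0.3 -0.15 -1.8 0 0 0 1" --pt "0.3 -0.2 -2.4 0 0 0 1" --pt "0.3 -0.2 -3.0 0 0 0 1"

```text
t: 5.68
tool_pos: [0.5406, 0.1438, 0.0283]
orientation: [0.209, 1.539, -0.201]
force: [4.5, -1.1, 10.0]
opening: 0.0005
```

```bash
python3 d.py .5308 .145 .028 -15.1; python3 - <<'E'
from h import *
c2=cam("side");save(c2,"side4.png")
cv2.imwrite("pics/c5.png",cv2.resize(c2["frame"][180:350,140:380],None,fx=3,fy=3)[:,:,::-1])
E
```

```text
t 5.67 pos [0.5406 0.1438 0.0283] F [ 4.5 -1.1 10. ] open 0.0005
shift cm [ 0.01 -0.13 -0.98] turn [ 0.1  1.2 -0.5]
q [ 0.17  0.18  1.8  -0.    1.14  0.43]
```

View pics/c5.png

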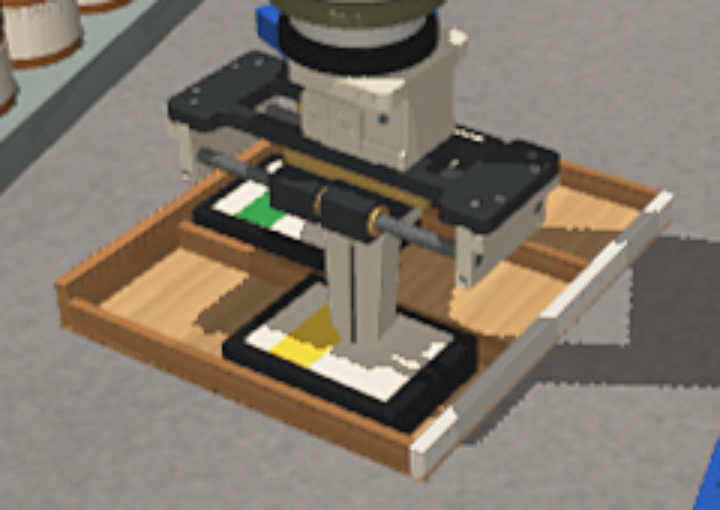

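>>> jog_arm --pt "0.3 -0.1 -0.5 0 0 0 1" --pt "0.3 -0.1 -0.9 0 0 0 1" --pt "0.3 -0.1 -1.2 0 0 0 1" --pt "0.3 -0.1 -1.4 0 0 0 1" --pt "0.3 -0.1 -1.5 0 0 0 1"

```text
t: 6.35
tool_pos: [0.5292, 0.147, 0.0283]
orientation: [0.209, 1.532, -0.199]
force: [4.0, -1.8, 9.2]
opening: 0.0005
```

```bash
python3 d.py .5308 .145 .028 -15.1; python3 - <<'E'
from h import *
c2=cam("side");save(c2,"side5.png")
cv2.imwrite("pics/c6.png",cv2.resize(c2["frame"][180:350,140:380],None,fx=3,fy=3)[:,:,::-1])
E
```

```text
t 6.35 pos [0.5292 0.147  0.0283] F [ 4.  -1.8  9.2] open 0.0005
shift cm [ 0.04 -0.15  0.2 ] turn [ 0.1  1.6 -0.6]
q [ 0.18  0.14  1.84 -0.    1.13  0.44]
```

View pics/c6.png

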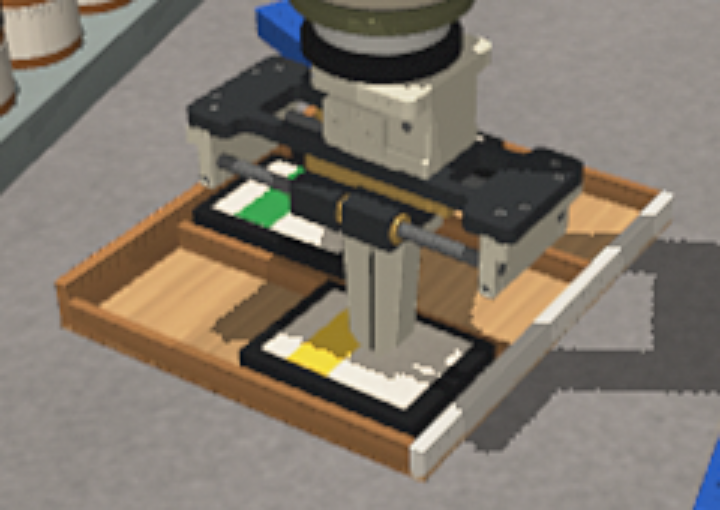

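>>> jog_arm --pt "0.3 -0.1 -0.4 0 0 0 1" --pt "0.3 -0.1 -0.8 0 0 0 1" --pt "0.3 -0.1 -1.1 0 0 0 1" --pt "0.3 -0.1 -1.1 0 0 0 1"

```text
t: 6.9
tool_pos: [0.5219, 0.1492, 0.0283]
orientation: [0.211, 1.525, -0.198]
force: [2.9, -1.2, 10.2]
opening: 0.0005
```

```bash
python3 d.py .5308 .145 .028 -15.1; python3 - <<'E'
from h import *
c2=cam("side");save(c2,"side6.png")
cv2.imwrite("pics/c7.png",cv2.resize(c2["frame"][180:350,140:380],None,fx=3,fy=3)[:,:,::-1])
E
```

```text
t 6.9 pos [0.5219 0.1492 0.0283] F [ 2.9 -1.2 10.2] open 0.0005
shift cm [ 0.06 -0.17  0.96] turn [ 0.1  2.  -0.7]
q [ 0.19  0.12  1.86 -0.    1.12  0.45]
```

View pics/c7.png

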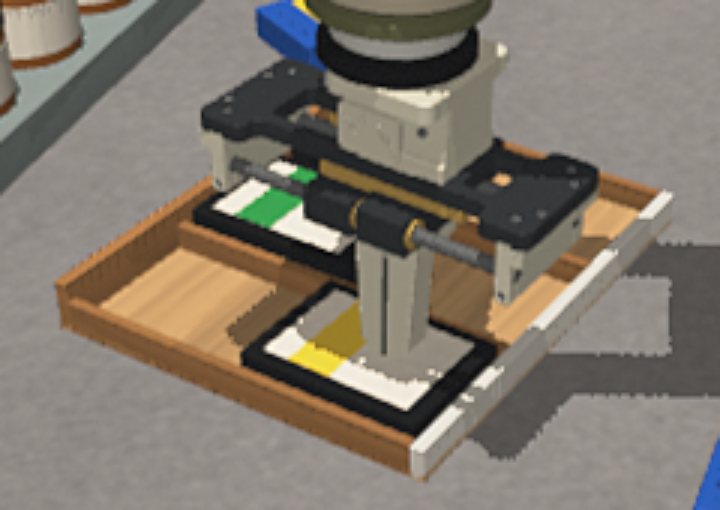

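The fingers slid 7 mm on without the carton moving (its back corner stays at (245,355)), so it is against the lip. Lifting clear.

>>> jog_arm --pt "-0.5 0 0 0 0 0 1" --pt "-3 0 0 0 0 0 1" --pt "-7 0 0 0 0 0 1" --pt "-11 0 0 0 0 0 1" --pt "-15 -2 0 0 0 0 1"

```text
t: 7.58
tool_pos: [0.511, 0.1299, 0.1795]
orientation: [0.21, 1.524, -0.196]
force: [0.9, 0.6, 0.0]
opening: 0.0004
```

>>> jog_arm --pt "-2 -5 0 0 0 0 1" --pt "-3 -11 0 0 0 0 1" --pt "-3 -17 0 0 0 0 1" --pt "-3 -23 0 0 0 0 1" --pt "-3 -29 0 0 0 0 1"

```text
t: 8.2
tool_pos: [0.4346, -0.152, 0.2061]
orientation: [0.209, 1.524, -0.196]
force: [-0.0, -0.2, 0.9]
opening: 0.0004
```

>>> jog_arm --pt "0 -4 0 0 0 0 1" --pt "0 -8 0 0 0 0 1" --pt "0 -8 0 0 0 0 1" --pt "0 -8 0 0 0 0 1"

```text
t: 8.7
tool_pos: [0.4141, -0.2289, 0.2051]
orientation: [0.21, 1.524, -0.196]
force: [-0.1, 0.5, -0.3]
opening: 0.0003
```

```bash
python3 - <<'E'
from h import *
import pickle
c=cam("top");save(c,"top9.png");pickle.dump(c,open("top9.pkl","wb"))
cv2.imwrite("pics/c9.png",cv2.resize(c["frame"][100:300,180:400],None,fx=3,fy=3,interpolation=cv2.INTER_CUBIC)[:,:,::-1])
E
```

```text
(no output)
```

View pics/c9.png

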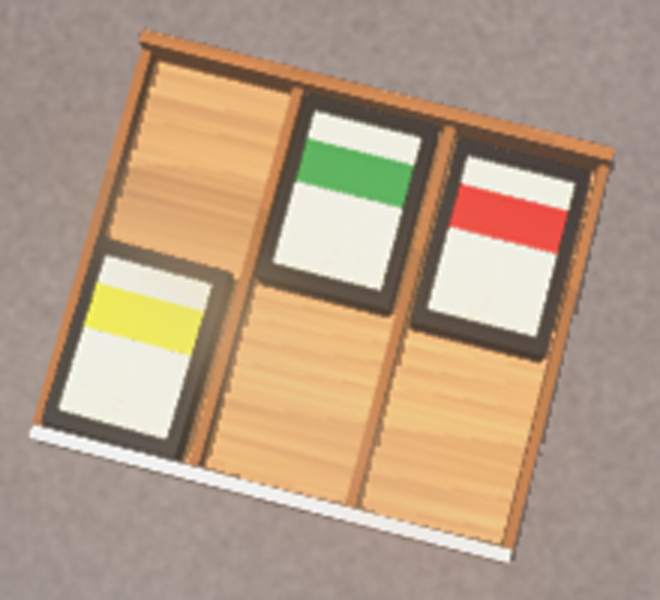

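The yellow carton's front edge, (50,425) to (185,458), touches the lip. The green and red cartons are at the same pixels as before, and the arm is clear.

```bash
python3 - <<'E'
from h import *
print(robot.read_state()["force"].round(1)); print(ticket.close_job())
E
```

```text
[-0.8  0.5 -0.4]
the job is handed in; nothing more can be done
None
```

I drew the yellow-band carton along the left lane until it rested against the white front lip, then lifted off, moved clear and handed the job in at about 8.7 s. I pressed with closed fingertips at about 6 to 13 N and moved roughly 100 mm.

- **Home against the lip:** in the last pull the fingers slid about 7 mm further while the carton stayed still. The final top view shows its front edge touching the lip, square in the lane and flat.
- **Neighbours:** the green and red cartons are at the same pixels as at the start.
- **Arm clear:** the TCP is at z ≈ 0.205 m away from the tray, with the force reading near zero.

No check failed. I judged the carton's final position by eye from the images and did not recompute it as a number. My tray pose fit had residuals of up to about 3.5 mm. The hand-in reported no verdict.

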